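Meter three butter blocks from the tilted bin into the dish

TASK

Pick up the blue bin by its white handle, hold its open mouth low over the glass butter dish and tip it just until the wrapped blocks start to slide, so that exactly three drop gently into the dish and the other three stay in the bin. Then stand the bin level and squarely back on its cork mat and let go; do not touch the blocks with the gripper, shift the dish or disturb the other things.

Things in the scene. Friction and masses are not known exactly. Their poses are not given: they have to be found in the camera images.
- bin_grip (a point): Middle of the bin's flat white upright handle plate, the place to grasp, over the bin's centre. The plate stands across the bin: 16 thick (bin x), 82 wide (y), from 51 to 115 above the bin's underside; this point is 92 above it. Blocks pass freely below the plate. Axes are the bin's: x from mouth to closed end, z up
- bin_mouth (a point): Middle of the floor edge at the open mouth of the loose blue plastic bin, a narrow open-topped trough 270 (x) x 82 (y) x 40 high, floor and walls 5 thick, about 0.28 kg empty. Its -x end is fully open without a lip (the mouth), +x closed. This point is 135 towards the bin's -x from the handle point and 87 below it, 5 above the underside
- block1_center (a point): Centre of butter block 1 of 6, rigid, wrapped in gold foil with a pale band, 40 (x, along the bin) x 64 (y) x 24 (z), 60 g. They lie flat in the bin in single file, 1 apart, no. 1 at the mouth (front face 19 inside its edge), 6 at the closed end. The file starts to slide when the mouth is tipped down 16 to 28 degrees, different each time, and then gathers speed
- block2_center (a point): Centre of butter block 2 of 6, rigid, wrapped in gold foil with a pale band, 40 (x, along the bin) x 64 (y) x 24 (z), 60 g. They lie flat in the bin in single file, 1 apart, no. 1 at the mouth (front face 19 inside its edge), 6 at the closed end. The file starts to slide when the mouth is tipped down 16 to 28 degrees, different each time, and then gathers speed
- block3_center (a point): Centre of butter block 3 of 6, rigid, wrapped in gold foil with a pale band, 40 (x, along the bin) x 64 (y) x 24 (z), 60 g. They lie flat in the bin in single file, 1 apart, no. 1 at the mouth (front face 19 inside its edge), 6 at the closed end. The file starts to slide when the mouth is tipped down 16 to 28 degrees, different each time, and then gathers speed
- block4_center (a point): Centre of butter block 4 of 6, rigid, wrapped in gold foil with a pale band, 40 (x, along the bin) x 64 (y) x 24 (z), 60 g. They lie flat in the bin in single file, 1 apart, no. 1 at the mouth (front face 19 inside its edge), 6 at the closed end. The file starts to slide when the mouth is tipped down 16 to 28 degrees, different each time, and then gathers speed
- block5_center (a point): Centre of butter block 5 of 6, rigid, wrapped in gold foil with a pale band, 40 (x, along the bin) x 64 (y) x 24 (z), 60 g. They lie flat in the bin in single file, 1 apart, no. 1 at the mouth (front face 19 inside its edge), 6 at the closed end. The file starts to slide when the mouth is tipped down 16 to 28 degrees, different each time, and then gathers speed
- block6_center (a point): Centre of butter block 6 of 6, rigid, wrapped in gold foil with a pale band, 40 (x, along the bin) x 64 (y) x 24 (z), 60 g. They lie flat in the bin in single file, 1 apart, no. 1 at the mouth (front face 19 inside its edge), 6 at the closed end. The file starts to slide when the mouth is tipped down 16 to 28 degrees, different each time, and then gathers speed
- dish_in (a point): Centre of the inner floor (6 above the counter) of the open glass butter dish: 200 (x) x 140 (y) outside, walls 6 thick and 45 high from the counter, 0.8 kg, loose on the counter. It may stand left or right, with the cork mat on the other side
- mat_top (a point): Centre of the top of the fixed cork mat, 320 (x) x 130 (y) x 6 thick, on which the bin stands at the start, lined up with it
- dish_lid: Bystander: glass lid of the dish with a knob, 206 x 146 x 85, origin under its centre on the counter
- mug: Bystander: blue ceramic mug, 82 across, 95 high, origin under its centre
- toast_rack: Bystander: cream ceramic toast rack, 90 x 190 x 87, origin under its centre
- crumb_tray: Bystander: shallow black plastic crumb tray, 220 x 140 x 14, origin under its centre
- spreader_a: Bystander: steel butter spreader, 160 long, 8 high, lying flat near the middle of the counter, origin near its middle on the counter
- spreader_b: Bystander: a second steel butter spreader, 160 long, 8 high, farther from the robot, origin near its middle
Not all that is in view belongs to the job. What is shaped like the part that bears block4_center but turquoise is not meant.

How it is judged:
On the way, in this order (a step that is already met when the one before it is completed fails the run):
1. the bin, before its first block has left, is tipped mouth down (over 7 degrees) with its mouth above the dish (angle between bin_grip's own z axis and vertical above 0.12 rad and horizontal distance between bin_mouth and dish_in below 0.12 m and height (world z) of bin_mouth above 0.04 m and x of block1_center in the frame of bin_mouth between 0 and 0.265 m and y of block1_center in the frame of bin_mouth between -0.036 and 0.036 m and z of block1_center in the frame of bin_mouth between 0 and 0.045 m), for 0.1 s.
2. blocks 1 to 3 are in the dish and 4 to 6 in the bin, with the bin still in the air (x of block1_center in the frame of dish_in between -0.094 and 0.094 m and y of block1_center in the frame of dish_in between -0.064 and 0.064 m and z of block1_center in the frame of dish_in between 0 and 0.08 m and x of block2_center in the frame of dish_in between -0.094 and 0.094 m and y of block2_center in the frame of dish_in between -0.064 and 0.064 m and z of block2_center in the frame of dish_in between 0 and 0.08 m and x of block3_center in the frame of dish_in between -0.094 and 0.094 m and y of block3_center in the frame of dish_in between -0.064 and 0.064 m and z of block3_center in the frame of dish_in between 0 and 0.08 m and x of block4_center in the frame of bin_mouth between 0 and 0.265 m and y of block4_center in the frame of bin_mouth between -0.036 and 0.036 m and z of block4_center in the frame of bin_mouth between 0 and 0.045 m and x of block5_center in the frame of bin_mouth between 0 and 0.265 m and y of block5_center in the frame of bin_mouth between -0.036 and 0.036 m and z of block5_center in the frame of bin_mouth between 0 and 0.045 m and x of block6_center in the frame of bin_mouth between 0 and 0.265 m and y of block6_center in the frame of bin_mouth between -0.036 and 0.036 m and z of block6_center in the frame of bin_mouth between 0 and 0.045 m and height (world z) of bin_grip above 0.115 m), for 0.2 s.
At the end, for the whole second after the job is handed in: Blocks 1-3 lie with their centres inside the dish walls, under 80 mm above its floor; blocks 4-6 lie in the bin, centres inside its mouth; the bin stands released and level (0.04 rad) on the mat, its middle within 30 mm of the mat's, lined up within 0.2 rad, either way round (x of block1_center in the frame of dish_in between -0.094 and 0.094 m and y of block1_center in the frame of dish_in between -0.064 and 0.064 m and z of block1_center in the frame of dish_in between 0 and 0.08 m and x of block2_center in the frame of dish_in between -0.094 and 0.094 m and y of block2_center in the frame of dish_in between -0.064 and 0.064 m and z of block2_center in the frame of dish_in between 0 and 0.08 m and x of block3_center in the frame of dish_in between -0.094 and 0.094 m and y of block3_center in the frame of dish_in between -0.064 and 0.064 m and z of block3_center in the frame of dish_in between 0 and 0.08 m and x of block4_center in the frame of bin_mouth between 0 and 0.265 m and y of block4_center in the frame of bin_mouth between -0.036 and 0.036 m and z of block4_center in the frame of bin_mouth between 0 and 0.045 m and x of block5_center in the frame of bin_mouth between 0 and 0.265 m and y of block5_center in the frame of bin_mouth between -0.036 and 0.036 m and z of block5_center in the frame of bin_mouth between 0 and 0.045 m and x of block6_center in the frame of bin_mouth between 0 and 0.265 m and y of block6_center in the frame of bin_mouth between -0.036 and 0.036 m and z of block6_center in the frame of bin_mouth between 0 and 0.045 m and horizontal distance between bin_grip and mat_top below 0.03 m and angle between the x axis of bin_grip and the x axis of mat_top, either way round below 0.2 rad and angle between bin_grip's own z axis and vertical below 0.04 rad and z of bin_grip in the frame of mat_top between 0.087 and 0.097 m); the robot touches nothing.
It fails at once if a finger touches a butter block (contact force between the fingers and block1 above 0.5 N or contact force between the fingers and block2 above 0.5 N or contact force between the fingers and block3 above 0.5 N or contact force between the fingers and block4 above 0.5 N or contact force between the fingers and block5 above 0.5 N or contact force between the fingers and block6 above 0.5 N).
It fails at once if a block moves faster than 1.6 m/s (dropped from more than about 13 cm, or thrown) (linear speed of any of block1, block2, block3, block4, block5, block6 above 1.6 m/s).
It fails at once if the dish is shifted by more than 30 mm (distance of dish_in from where it was at the start of the episode above 0.03 m).
It fails at once if a bystander is shifted by more than 30 mm (distance of any of dish_lid, mug, toast_rack, crumb_tray, spreader_a, spreader_b from where it was at the start of the episode above 0.03 m).
It also fails if it takes over 72 s, if anything falls off the work surface, if the arm or the gripper's body presses on something with over 40 N, if the wrist force passes 120 N, or if a joint passes its speed limit or range.

ROBOT

A 6-joint arm with a two-finger parallel gripper is mounted at the origin on the work surface. World frame = base frame: x ahead of the robot, y to its left, z up, the work surface at z = 0. Lengths are in m, angles in rad, forces in N, time in s.
With the tool pointing down it reaches from about 0.35 to 1 m from the base axis. Payload 7.1 kg.
Tool frame: the origin (TCP) lies between the finger pads; the fingertips stand 22 mm ahead of it and the grasp point (between the pads) lies 3 mm ahead of it; x points along the fingers, y is the direction in which the jaws open and shut, and the axes are right-handed (so a half turn about x gives the same grasp; the last joint's range is limited). The gripper opens to 85 mm and grips with 20 to 120 N. Pads are 22 mm wide; open, the fingers measure 114 mm over their backs; the gripper's body (76 mm by 85 mm) begins 54 mm behind the grasp point. The pads swing forward as they close: fully open they stand 13 mm farther back than shut.
Start: joints at [-1.353, 0.423, 1.63, -0, 1.089, -0.019], TCP at [0.147, -0.608, 0.253] pointing down, gripper open.
Joint ranges: [-3, 3], [-0.9, 2.11], [0.09, 2.58], [-1.31, 4.45], [0.11, 2.69], [-2.54, 2.54]. Speed limits (rad/s): [2.39, 2.39, 3.01, 3.14, 3.14, 3.14].

INTERFACE

Orientations are given as a unit quaternion [w, x, y, z].
In Python, from plant import robot gives the robot as it stands.
- The arm moves only by the tool servo_tool, never from a script. Its argument "targets" is a list that holds one entry, the list of rows, each a list of 7 numbers: the shift along the tool's x, y, z in mm, then the turn, a rotation vector about the tool's x, y, z in degrees, then the gripper's target within -1 to 1 (shut at 1, half-way at 0, fully open at -1). A call has 1 to 12 rows; each row shifts and turns the commanded pose from where the row before left it, along the tool's axes as they then stand; what a row does not reach is not made up. A row lasts 1/12 s, in which the tool goes at most 41.7 mm and 7.16 degrees, less where a joint would pass 70% of its speed; a pose out of reach is approached as far as the arm can. A call is refused whole if a number of a shift passes 41.7 or a number of a turn 7.16, either way. A call with a gripper value outside its range is refused whole. The fingers move at their own pace and stop on an object; "newtons" is the grip in N (left out, the last holds). Time passes only in rows, so rows that do not move let the fingers close. It gives the time, the measured TCP pose, the force and the opening at its end, in the units of the state.
- robot.get_state(): the state, without advancing time (a new reading comes with each control period).
- robot.get_image(name): name is "scene" or "top"; returns a dict with "image" (384x512x3 uint8, red, green, blue), "intrinsics" (3x3 intrinsics, pixels), "D" ([k1, k2, p1, p2, k3] as OpenCV has them; the pictures are not rectified), "pose" (4x4, takes a point from camera to world coordinates). Camera axes: x right, y up, looking along -z (the intrinsics and any distortion apply to the point x, -y, -z); pixel columns grow to the right and rows downward; lengths in m; the calibration is good to about 2 mm. A picture is of the moment at which its call begins. There is no depth.
- robot.close_job(): hands the job in, once; it reports no verdict.
Trained networks look in a picture, given as the dict that the camera call returned (one of the last four; its "shot" number tells which), for a name from the list of things; names that differ only in an ending like _2 or _b are one class to them, and where a whole thing is asked for, a point or a joint stands for the part that bears it (a point fixed in the world has none). Each returns a list of dicts, best first, with "confidence" (0 to 1); they miss things now and then, are a little off and sometimes report something else, mostly with a low value. They report only what shows in the picture. A call takes as long as a camera call. They do not tell look-alikes from the thing itself.
- robot.look_for(name, picture): "centre" ([x, y, z] in m, in the coordinates of the camera as it stood for that picture, good to about 4 mm: the middle of the surface that is visible of it).
The state is a dict: "time": time; "joint_pos": joint angles; "joint_vel": joint speeds; "joint_efforts": joint torques, N m; "eef_pos": TCP position; "ee_rot": TCP orientation; "wrist_force": force on the tool from outside, world axes, zero at the start; "ft_torque": the same for the moment, N m; "grip_width": finger opening in m.
Only numpy, scipy, OpenCV 4.12 (cv2) and the standard library are available. Lean on these libraries where they do the work, as an engineer would, in place of code of your own. Each camera call takes 0.05 s, during which the arm holds its last target.

## Working session

There is one attempt and no reset: what is moved stays moved. The work goes in short steps, Python scripts to look and compute and a tool call to move; the robot and the scene stay as the last step left them, time stands still between calls to the robot, and variables do not carry over. Pictures are saved under pics/ and viewed, and the job is handed in when it is done.

Besides the shell and the picture viewer there is one more tool, called as a command line: name --argument value ..., lists and objects as JSON in quotes. servo_tool: Moves the arm, as the interface text tells. Its arguments: {"type":"object","properties":{"targets":{"type":"array","items":{"type":"array","items":{"type":"array","items":{"type":"number"}}}},"newtons":{"type":"number"}},"required":["targets"]}

```bash
ls; mkdir -p pics
cat > h.py <<'E'
import numpy as np, cv2
from plant import robot
def shot(name, fn):
    p=robot.get_image(name); cv2.imwrite('pics/'+fn+'.png', cv2.cvtColor(p['image'],cv2.COLOR_RGB2BGR)); return p
def toworld(p,c):
    return (np.array(p['pose'])@np.r_[c,1])[:3]
def proj(p,w):
    T=np.linalg.inv(np.array(p['pose'])); c=T[:3,:3]@np.array(w)+T[:3,3]
    q=np.array([[c[0],-c[1],-c[2]]])
    return cv2.projectPoints(q,np.zeros(3),np.zeros(3),np.array(p['intrinsics']),np.array(p['D'],float))[0].ravel()
def ray(p,uv):
    n=cv2.undistortPoints(np.array([[uv]],float),np.array(p['intrinsics']),np.array(p['D'],float)).ravel()
    T=np.array(p['pose']); return T[:3,3], T[:3,:3]@np.array([n[0],-n[1],-1])
def atz(p,uv,z):
    o,d=ray(p,uv); return o+d*(z-o[2])/d[2]
E
python3 - <<'E'
from h import *
for cam in ['scene','top']:
    p=shot(cam,cam+'0')
    print(cam,np.round(p['pose'],3).tolist(),p['D'])
    for n in ['bin_grip','bin_mouth','block1_center','block4_center','dish_in','mat_top','dish_lid','mug','toast_rack','crumb_tray','spreader_a']:
        for r in robot.look_for(n,p)[:4]:
            w=toworld(p,r['centre']); print(n,round(r['confidence'],2),np.round(w,3),np.round(proj(p,w)))
print(robot.get_state())
E
```

```text
pics
scene [[-0.495, -0.735, 0.464, 1.158], [0.869, -0.426, 0.253, 0.342], [0.012, 0.528, 0.849, 1.2], [0.0, 0.0, 0.0, 1.0]] [-0.01017609  0.          0.          0.          0.        ]
bin_grip 0.73 [ 0.476 -0.149  0.04 ] [218. 168.]
bin_mouth 0.96 [ 0.48  -0.151  0.041] [217. 169.]
block1_center 0.61 [ 0.479 -0.149  0.042] [217. 168.]
block1_center 0.45 [ 0.372 -0.167  0.035] [229. 146.]
block4_center 0.59 [ 0.4   -0.014  0.022] [264. 172.]
block4_center 0.54 [ 0.732 -0.104  0.022] [187. 236.]
block4_center 0.5 [ 0.501 -0.169  0.032] [209. 172.]
dish_in 0.68 [0.505 0.209 0.004] [309. 227.]
dish_in 0.52 [0.598 0.01  0.006] [240. 222.]
dish_in 0.4 [ 0.552 -0.141  0.002] [208. 192.]
mat_top 0.71 [ 0.556 -0.144  0.002] [207. 192.]
dish_lid 0.58 [0.62  0.487 0.069] [385. 293.]
dish_lid 0.29 [ 0.403 -0.16   0.037] [226. 153.]
mug 0.85 [0.403 0.473 0.057] [404. 231.]
mug 0.44 [ 0.501 -0.165  0.034] [210. 172.]
mug 0.19 [0.622 0.492 0.068] [386. 294.]
mug 0.16 [0.768 0.045 0.004] [222. 270.]
toast_rack 0.96 [ 0.639 -0.475  0.045] [110. 162.]
crumb_tray 0.91 [ 0.405 -0.463  0.001] [157. 12
[... 1323 characters left out ...]
59 0.045 0.009] [244. 138.]
{'time': 1.2, 'joint_pos': array([-1.35302941e+00,  4.23103511e-01,  1.62989959e+00, -1.01737448e-05,
        1.08857967e+00, -1.89956248e-02]), 'joint_vel': array([-0.00128919, -0.00027534,  0.00119297,  0.00106738,  0.00028416,
        0.00089352]), 'joint_efforts': array([-1.55003831e-04, -5.57348979e+01, -2.82144159e+01, -3.61456478e-05,
        8.47930678e-04,  2.36302378e-05]), 'eef_pos': array([ 0.14662093, -0.60754785,  0.25331703]), 'ee_rot': array([-0.08351827, -0.7021548 , -0.08351069,  0.70216045]), 'wrist_force': array([ 0.03340332,  0.16122249, -0.76221115]), 'ft_torque': array([0.02589686, 0.02113094, 0.05693982]), 'grip_width': 0.08554146489318427}
```

Run:
```python
import cv2
a=cv2.imread('pics/top0.png'); cv2.imwrite('pics/top0b.png',cv2.resize(a[100:300,80:440],None,fx=2.2,fy=2.2,interpolation=cv2.INTER_CUBIC))
a=cv2.imread('pics/top0.png'); cv2.imwrite('pics/top0c.png',cv2.resize(a[170:290,160:360],None,fx=4,fy=4,interpolation=cv2.INTER_CUBIC))
a=cv2.imread('pics/scene0.png'); cv2.imwrite('pics/scene0c.png',cv2.resize(a[110:260,140:340],None,fx=4,fy=4,interpolation=cv2.INTER_CUBIC))
```

```text
(no output)
```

View pics/top0b.png

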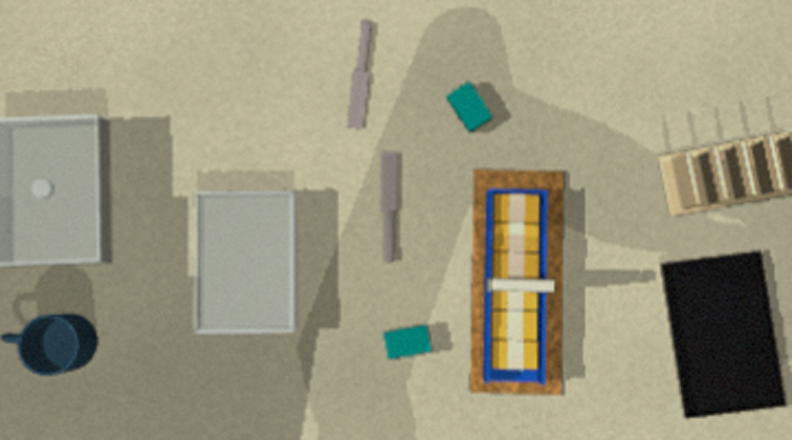

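View pics/top0c.png

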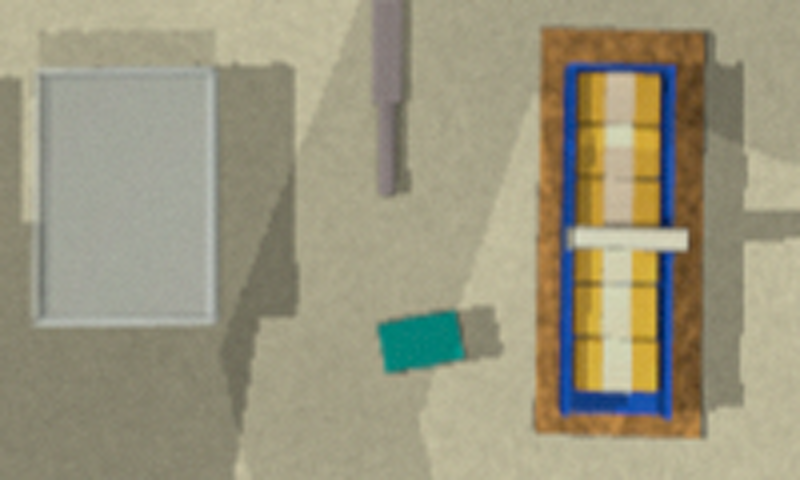

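View pics/scene0c.png

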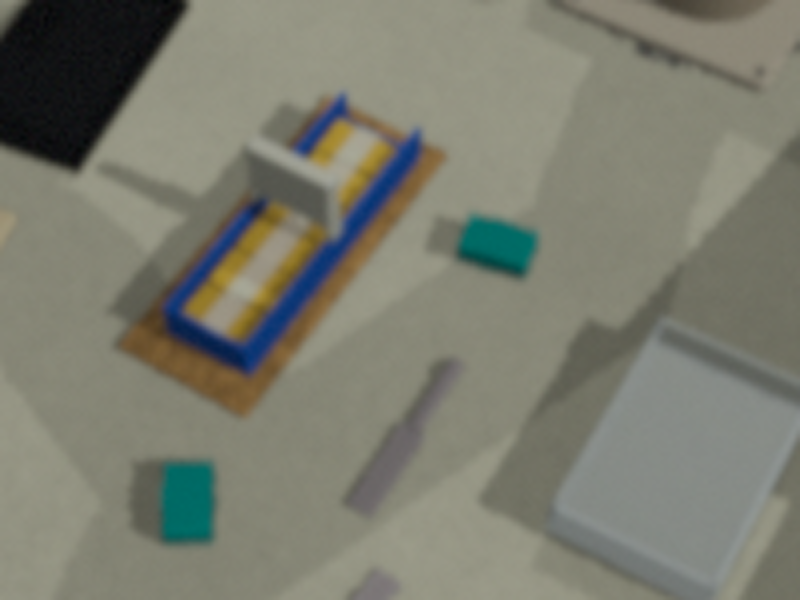

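```bash
python3 - <<'E'
from h import *
p=shot('top','top1'); s=shot('scene','scene1')
T=lambda u,v:(160+u/4-.375,170+v/4-.375); S=lambda u,v:(140+u/4-.375,110+v/4-.375)
print('mat');m=[atz(p,T(*q),.006) for q in [(543,28),(706,32),(705,437),(535,432)]];print(np.round(m,3),np.mean(m,0))
print('dish rim');m=[atz(p,T(*q),.045) for q in [(36,68),(215,68),(217,326),(35,326)]];print(np.round(m,3),np.mean(m,0))
print('bin rim');m=[atz(p,T(*q),.046) for q in [(565,64),(676,65),(670,417),(560,414)]];print(np.round(m,3),np.mean(m,0))
print('plate top');m=[atz(p,T(*q),.121) for q in [(570,230),(688,229),(688,250),(570,247)]];print(np.round(m,3),np.mean(m,0))
def tri(a,b):
    o1,d1=ray(p,a);o2,d2=ray(s,b)
    A=np.c_[d1,-d2];t=np.linalg.lstsq(A,o2-o1,rcond=None)[0]
    x,y=o1+d1*t[0],o2+d2*t[1];return np.round((x+y)/2,3),np.linalg.norm(x-y).round(4)
# plate far(+x) top edge corners: right (y-) and left(y+)
print(tri(T(688,229),S(247,142)),tri(T(570,230),S(338,190)))
# bin closed end corners rim: scene (168,308)?,(250,357) 
print(tri(T(676,65),S(168,306)),tri(T(565,64),S(248,352)))
print(tri(T(36,68),S(713,590)), tri(T(217,326),S(665,322)),tri(T(215,68),S(556,510)))
E
python3 - <<'E'
import sys;sys.path.insert(0,'.')
import os;os.chdir('.')
import cv2
a=cv2.imread('pics/scene1.png'); cv2.imwrite('pics/scene1p.png',cv2.resize(a[130:210,170:250],None,fx=7,fy=7,interpolation=cv2.INTER_CUBIC))
a=cv2.imread('pics/top1.png'); cv2.imwrite('pics/top1p.png',cv2.resize(a[180:280,285:345],None,fx=6,fy=6,interpolation=cv2.INTER_CUBIC))
from scipy.spatial.transform import Rotation as R
q=[-0.08351827, -0.7021548 , -0.08351069,  0.70216045]
print(R.from_quat(q[1:]+q[:1]).as_matrix().round(3))
E
```

```text
mat
[[ 0.635 -0.119  0.006]
 [ 0.631 -0.249  0.006]
 [ 0.313 -0.242  0.006]
 [ 0.317 -0.109  0.006]] [ 0.47393792 -0.17982672  0.006     ]
dish rim
[[0.601 0.277 0.045]
 [0.6   0.138 0.045]
 [0.402 0.136 0.045]
 [0.402 0.275 0.045]] [0.50116936 0.20644395 0.045     ]
bin rim
[[ 0.602 -0.133  0.046]
 [ 0.601 -0.218  0.046]
 [ 0.332 -0.209  0.046]
 [ 0.334 -0.125  0.046]] [ 0.4672067  -0.17127852  0.046     ]
plate top
[[ 0.473 -0.127  0.121]
 [ 0.473 -0.213  0.121]
 [ 0.458 -0.213  0.121]
 [ 0.461 -0.127  0.121]] [ 0.46632209 -0.17012364  0.121     ]
(array([ 0.473, -0.211,  0.12 ]), np.float64(0.0039)) (array([ 0.472, -0.126,  0.112]), np.float64(0.0049))
(array([ 0.599, -0.215,  0.042]), np.float64(0.0075)) (array([ 0.602, -0.133,  0.041]), np.float64(0.0015))
(array([0.601, 0.279, 0.036]), np.float64(0.001)) (array([0.4  , 0.141, 0.027]), np.float64(0.0067)) (array([0.6  , 0.143, 0.031]), np.float64(0.0075))
[[-0.     0.235 -0.972]
 [-0.    -0.972 -0.235]
 [-1.     0.     0.   ]]
```

View pics/scene1p.png

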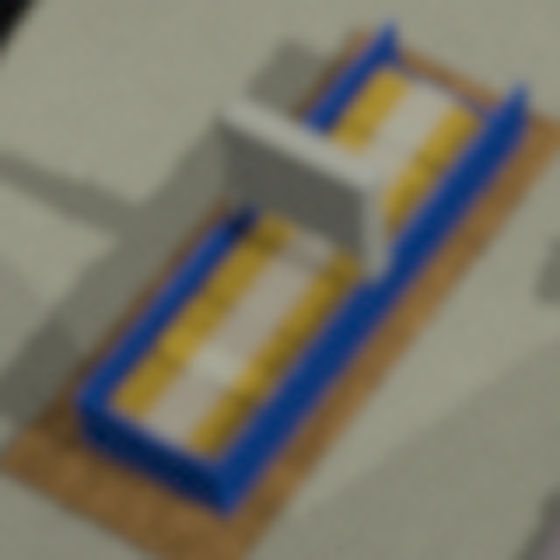

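View pics/top1p.png

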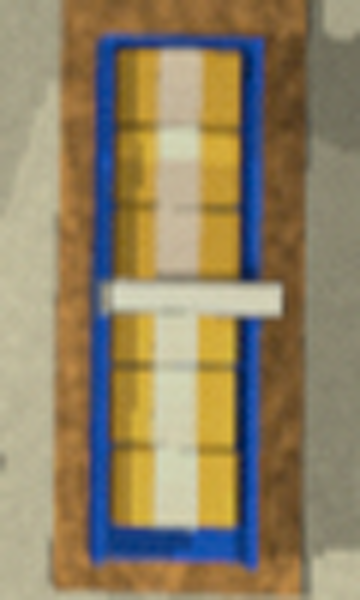

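servo_tool --targets '[[[0,-22,-26,0,0,0,-1],[0,-22,-26,0,0,0,-1],[0,-22,-26,0,0,0,-1],[0,-22,-26,0,0,0,-1],[0,-22,-26,0,0,0,-1],[0,-22,-26,0,0,0,-1],[0,-22,-26,0,0,0,-1],[0,-22,-26,0,0,0,-1]]]' --newtons 80

```text
time: 1.97
eef_pos: [0.3083, -0.3863, 0.2535]
ee_rot: [0.084, 0.702, 0.083, -0.702]
wrist_force: [0.7, 0.2, -0.5]
grip_width: 0.0854
```

servo_tool --targets '[[[0,-22,-26,0,0,0,-1],[0,-22,-26,0,0,0,-1],[0,-22,-26,0,0,0,-1],[0,-22,-26,0,0,0,-1],[0,-22,-26,0,0,0,-1],[0,-22,-26,0,0,0,-1],[0,-22,-26,0,0,0,-1],[0,-22,-26,0,0,0,-1]]]'

```text
time: 2.63
eef_pos: [0.4693, -0.1663, 0.2536]
ee_rot: [0.084, 0.702, 0.083, -0.702]
wrist_force: [0.5, -1.1, -0.2]
grip_width: 0.0851
```

servo_tool --targets '[[[0,0,0,-6.2,0,0,-1],[0,0,0,-6.2,0,0,-1],[0,0,0,-6.2,0,0,-1],[0,0,0,-6.2,0,0,-1],[0,0,0,-6.2,0,0,-1],[0,0,0,-6.2,0,0,-1],[0,0,0,-6.2,0,0,-1],[0,0,0,-6.2,0,0,-1],[0,0,0,-6.2,0,0,-1],[0,0,0,-6.2,0,0,-1],[0,0,0,-6.2,0,0,-1],[0,0,0,-6.2,0,0,-1]]]'

```text
time: 3.63
eef_pos: [0.4685, -0.1678, 0.2534]
ee_rot: [0.492, 0.508, 0.492, -0.507]
wrist_force: [-0.7, 0.2, -0.1]
grip_width: 0.0856
```

```bash
cat >> h.py <<'E'
from scipy.spatial.transform import Rotation as R
def tool():
    st=robot.get_state(); q=st['ee_rot']; return st, R.from_quat(np.r_[q[1:],q[0]]).as_matrix(), np.array(st['eef_pos'])
def info():
    st,M,t=tool()
    print('t',round(st['time'],2),'pos',t.round(4),'yawdeg(tool y)',np.degrees(np.arctan2(M[1,1],M[0,1])).round(2),'toolx',M[:,0].round(3),'tooly_z',M[2,1].round(3),'q',np.round(st['joint_pos'],2),'F',np.round(st['wrist_force'],1),'w',round(st['grip_width'],4))
    return st,M,t
def goto(w):
    st,M,t=tool(); print('tool shift mm',((np.array(w)-t)@M*1000).round(1))
E
python3 - <<'E'
from h import *
info(); goto([.467,-.1705,.253])
E
```

```text
t 3.63 pos [ 0.4685 -0.1678  0.2534] yawdeg(tool y) -1.73 toolx [ 0. -0. -1.] tooly_z 0.0 q [-0.37  0.24  1.91  0.    1.   -0.34] F [-0.7  0.2 -0.1] w 0.0856
tool shift mm [ 0.4 -1.4  2.8]
```

servo_tool --targets '[[[20,-1.4,2.8,0,0,0,-1],[25,0,0,0,0,0,-1],[25,0,0,0,0,0,-1],[25,0,0,0,0,0,-1],[20,0,0,0,0,0,-1],[20,0,0,0,0,0,-1],[16,0,0,0,0,0,-1],[0,0,0,0,0,0,-1]]]'

```text
time: 4.3
eef_pos: [0.4653, -0.1699, 0.0997]
ee_rot: [-0.489, -0.508, -0.493, 0.51]
wrist_force: [-0.9, -0.2, 1.7]
grip_width: 0.0854
```

Run:
```python
from h import *
info()
s=shot('scene','scene2');a=cv2.imread('pics/scene2.png'); cv2.imwrite('pics/scene2p.png',cv2.resize(a[90:230,150:290],None,fx=4,fy=4,interpolation=cv2.INTER_CUBIC))
```

```text
t 4.3 pos [ 0.4653 -0.1699  0.0997] yawdeg(tool y) -2.03 toolx [-0.005  0.002 -1.   ] tooly_z -0.005 q [-0.37  0.49  2.   -0.    0.66 -0.34] F [-0.9 -0.2  1.7] w 0.0854
```

View pics/scene2p.png

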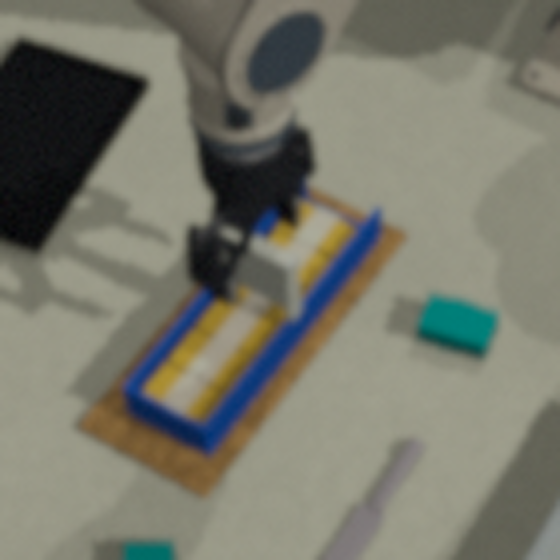

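Run:
```python
from h import *
s=shot('scene','scene3')
for w in [(.515,-.17,.085),(.467,-.1705,.121),(.467,-.1295,.121),(.467,-.2115,.121),(.425,-.17,.085),(.467,-.13,.06)]:
    print(w,(proj(s,w)-[150,90])*4)
```

```text
(0.515, -0.17, 0.085) [220.88994488 303.37576545]
(0.467, -0.1705, 0.121) [249.34445783 235.01813087]
(0.467, -0.1295, 0.121) [292.77355638 255.36337319]
(0.467, -0.2115, 0.121) [206.57743553 214.98505758]
(0.425, -0.17, 0.085) [279.3292399 227.9042142]
(0.467, -0.13, 0.06) [295.09181169 300.27724175]
```

servo_tool --targets '[[[0,0,0,0,0,0,1],[0,0,0,0,0,0,1],[0,0,0,0,0,0,1],[0,0,0,0,0,0,1],[0,0,0,0,0,0,1],[0,0,0,0,0,0,1],[0,0,0,0,0,0,1],[0,0,0,0,0,0,1]]]' --newtons 90

```text
time: 5.07
eef_pos: [0.4675, -0.1707, 0.103]
ee_rot: [0.492, 0.509, 0.491, -0.509]
wrist_force: [-1.2, 1.4, 5.9]
grip_width: 0.0151
```

Run:
```python
from h import *
info()
```

```text
t 5.07 pos [ 0.4675 -0.1707  0.103 ] yawdeg(tool y) -2.01 toolx [ 0.001 -0.001 -1.   ] tooly_z 0.001 q [-0.37  0.48  2.   -0.    0.66 -0.34] F [-1.2  1.4  5.9] w 0.0151
```

servo_tool --targets '[[[-5,0,0,0,0,0,1],[-10,0,0,0,0,0,1],[-15,0,0,0,0,0,1],[-15,0,0,0,0,0,1],[-15,0,0,0,0,0,1],[-15,0,0,0,0,0,1],[-15,0,0,0,0,0,1],[-15,0,0,0,0,0,1],[-15,0,0,0,0,0,1],[-15,0,0,0,0,0,1],[-10,0,0,0,0,0,1],[-5,0,0,0,0,0,1]]]'

```text
time: 6.07
eef_pos: [0.4671, -0.1706, 0.2538]
ee_rot: [0.492, 0.509, 0.491, -0.509]
wrist_force: [0.4, 0.4, -6.1]
grip_width: 0.0148
```

servo_tool --targets '[[[0,1,-8,0,0,0,1],[0,2,-16,0,0,0,1],[0,2.5,-20,0,0,0,1],[0,2.5,-21,0,0,0,1],[0,2.5,-21,0,0,0,1],[0,2.5,-21,0,0,0,1],[0,2.5,-21,0,0,0,1],[0,2.5,-21,0,0,0,1],[0,2.5,-21,0,0,0,1],[0,2.5,-20,0,0,0,1],[0,2,-14,0,0,0,1],[0,1,-7,0,0,0,1]]]'

```text
time: 7.07
eef_pos: [0.4997, 0.0415, 0.2512]
ee_rot: [-0.491, -0.508, -0.492, 0.509]
wrist_force: [0.1, -0.7, -4.6]
grip_width: 0.0149
```

servo_tool --targets '[[[0,0,0,2,0,0,1],[0,0,0,4,0,0,1],[0,0,0,5,0,0,1],[0,0,0,5,0,0,1],[0,0,0,5,0,0,1],[0,0,0,5,0,0,1],[0,0,0,5,0,0,1],[0,0,0,5,0,0,1],[0,0,0,5,0,0,1],[0,0,0,5,0,0,1],[0,0,0,5,0,0,1],[0,0,0,5,0,0,1]]]'

```text
time: 8.07
eef_pos: [0.4997, 0.0393, 0.2514]
ee_rot: [-0.193, -0.68, -0.193, 0.681]
wrist_force: [-0.3, 0.7, -5.2]
grip_width: 0.0151
```

servo_tool --targets '[[[0,0,0,5,0,0,1],[0,0,0,5,0,0,1],[0,0,0,5,0,0,1],[0,0,0,5,0,0,1],[0,0,0,5,0,0,1],[0,0,0,4,0,0,1],[0,0,0,3,0,0,1],[0,0,0,0,0,0,1],[0,0,0,0,0,0,1]]]'

```text
time: 8.82
eef_pos: [0.4999, 0.0393, 0.2517]
ee_rot: [-0.0, -0.707, -0.0, 0.708]
wrist_force: [-0.1, 0.8, -6.5]
grip_width: 0.0149
```

Run:
```python
from h import *
info()
s=shot('scene','scene4');a=cv2.imread('pics/scene4.png'); cv2.imwrite('pics/scene4p.png',cv2.resize(a[90:290,170:400],None,fx=3,fy=3,interpolation=cv2.INTER_CUBIC))
s=shot('top','top4');a=cv2.imread('pics/top4.png'); cv2.imwrite('pics/top4p.png',cv2.resize(a[130:310,150:350],None,fx=3,fy=3,interpolation=cv2.INTER_CUBIC))
```

```text
t 8.82 pos [0.4999 0.0393 0.2517] yawdeg(tool y) -89.95 toolx [-0.001 -0.    -1.   ] tooly_z 0.0 q [ 0.05  0.24  1.9  -0.    1.    1.62] F [-0.1  0.8 -6.5] w 0.0149
```

View pics/scene4p.png

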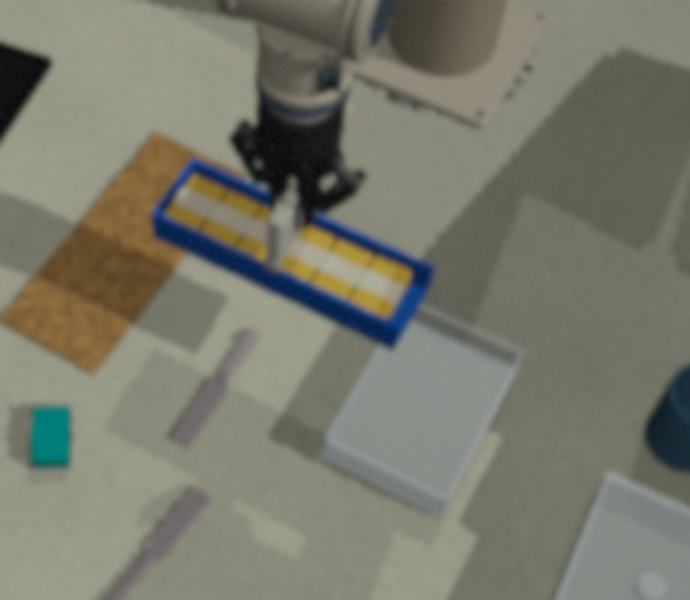

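View pics/top4p.png

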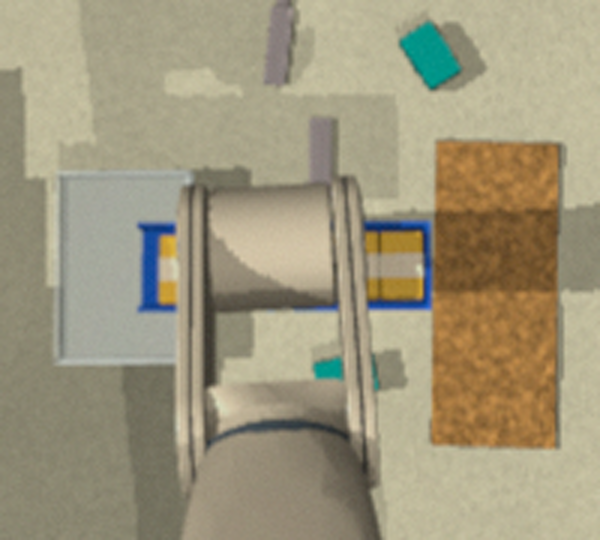

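servo_tool --targets '[[[6,0,0,0,0,0,1],[14,0,0,0,0,0,1],[16,0,0,0,0,0,1],[16,0,0,0,0,0,1],[16,0,0,0,0,0,1],[9,0,0,0,0,0,1],[3,0,0,0,0,0,1]]]'

```text
time: 9.5
eef_pos: [0.4993, 0.0394, 0.1706]
ee_rot: [-0.0, -0.706, 0.0, 0.708]
wrist_force: [-1.7, -0.0, -5.2]
grip_width: 0.0151
```

servo_tool --targets '[[[-2.4,-1.6,0,0,0,1,1],[-4.7,-3.2,0,0,0,2,1],[-4.7,-3.2,0,0,0,2,1],[-4.7,-3.2,0,0,0,2,1],[-4.7,-3.2,0,0,0,2,1],[-2.4,-1.6,0,0,0,1,1],[0,0,0,0,0,0,1]]]'

```text
time: 10.08
eef_pos: [0.5012, 0.058, 0.1955]
ee_rot: [0.062, 0.705, -0.061, -0.704]
wrist_force: [0.2, 0.7, -6.3]
grip_width: 0.015
```

```bash
cat >> h.py <<'E'
def mouth():
    st,M,t=tool(); return t+M@np.array([.092,-.135,0]), np.degrees(np.arccos(-M[2,0]))
def binpt(b):  # bin coords rel. mouth point (x in, y, z up)
    st,M,t=tool(); m=t+M@np.array([.092,-.135,0]); return m+M@np.array([-b[2],b[0],-b[1]])
# bin-plane rectification: top of blocks (z=24) seen in scene -> image, x -60..270 , y -45..45
def rect(s,fn,draw=True):
    c=[(0,-.036,.024),(.26,-.036,.024),(.26,.036,.024),(0,.036,.024)]
    src=np.float32([proj(s,binpt(b)) for b in c])
    k=2000
    dst=np.float32([((b[0]+.05)*k,(b[1]+.05)*k) for b in c])
    H=cv2.getPerspectiveTransform(src,dst)
    im=cv2.warpPerspective(cv2.cvtColor(s['image'],cv2.COLOR_RGB2BGR),H,(int(.33*k),int(.1*k)),flags=cv2.INTER_CUBIC)
    for i in range(0,28,2):
        x=int((.05+i*.01)*k); cv2.line(im,(x,0),(x,8 if i%10 else 18),(0,0,255),1)
    return im
def look(fn):
    s=robot.get_image('scene'); im=rect(s,fn)
    a=cv2.cvtColor(s['image'],cv2.COLOR_RGB2BGR)[110:290,190:400]
    a=cv2.resize(a,(660,int(660*180/210)),interpolation=cv2.INTER_CUBIC)[:390]
    cv2.imwrite('pics/'+fn+'.png',np.vstack([a,im]))
    m,an=mouth(); print('t',round(robot.get_state()['time'],2),'mouth',m.round(3),'tilt',an.round(2))
E
python3 -c "
from h import *
info();look('a1')"
```

```text
t 10.08 pos [0.5012 0.058  0.1955] yawdeg(tool y) -89.97 toolx [ 0.002 -0.173 -0.985] tooly_z 0.173 q [ 0.19  0.35  1.93 -0.22  0.91  1.89] F [ 0.2  0.7 -6.3] w 0.015
t 10.13 mouth [0.501 0.175 0.081] tilt 9.95
```

View pics/a1.png

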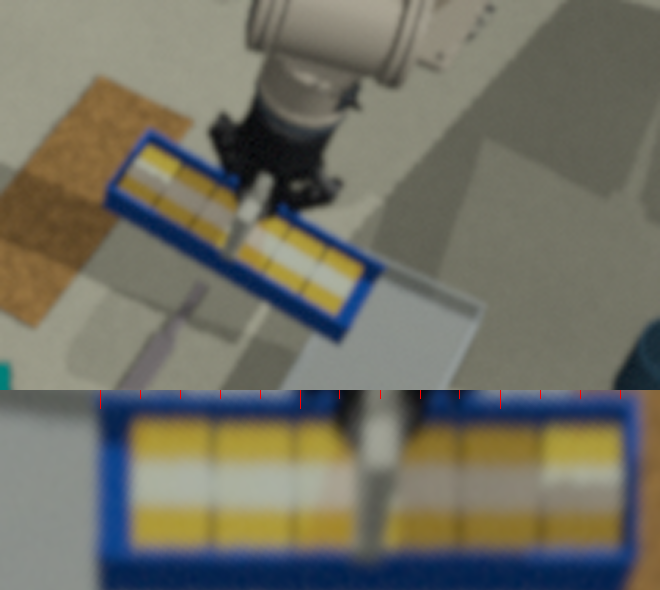

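```bash
cat >> h.py <<'E'
def meas(fn=None):
    s=robot.get_image('scene'); im=rect(s,fn); st=robot.get_state(); m,an=mouth()
    hsv=cv2.cvtColor(im,cv2.COLOR_BGR2HSV)
    y=((hsv[...,0]>15)&(hsv[...,0]<35)&(hsv[...,1]>110))
    band=np.r_[y[30:60],y[125:150]].mean(0)>.5
    x=np.where(band)[0]/2-50
    runs=[];
    for v in x:
        if runs and v-runs[-1][1]<=1.5: runs[-1][1]=v
        else: runs.append([v,v])
    print('t',round(st['time'],2),'tilt',an.round(2),'mouth',m.round(3),'yellow',[r for r in runs if r[1]-r[0]>4],'q5',round(st['joint_pos'][4],2))
    if fn:
        a=cv2.cvtColor(s['image'],cv2.COLOR_RGB2BGR)[110:290,190:400]
        a=cv2.resize(a,(660,566),interpolation=cv2.INTER_CUBIC)[:390]
        cv2.imwrite('pics/'+fn+'.png',np.vstack([a,im]))
E
python3 -c "
from h import *
meas('a2')"
```

```text
t 10.18 tilt 9.94 mouth [0.501 0.174 0.081] yellow [[np.float64(18.0), np.float64(124.0)], [np.float64(153.0), np.float64(258.5)], [np.float64(274.5), np.float64(279.5)]] q5 0.91
```

servo_tool --targets '[[[-2.4,-1.6,0,0,0,1,1],[-2.4,-1.6,0,0,0,1,1],[-2.4,-1.6,0,0,0,1,1],[-2.4,-1.6,0,0,0,1,1],[-1.2,-0.8,0,0,0,0.5,1],[-1.2,-0.8,0,0,0,0.5,1],[0,0,0,0,0,0,1]]]'

```text
time: 10.77
eef_pos: [0.5005, 0.0679, 0.2048]
ee_rot: [0.092, 0.701, -0.092, -0.701]
wrist_force: [-0.3, -0.3, -5.3]
grip_width: 0.0148
```

```bash
python3 -c "
from h import *
meas('a3')"
```

```text
t 10.82 tilt 15.0 mouth [0.5   0.174 0.081] yellow [[np.float64(18.0), np.float64(120.0)], [np.float64(146.0), np.float64(258.5)], [np.float64(272.5), np.float64(279.5)]] q5 0.97
```

Measurement works. Creep up.

servo_tool --targets '[[[-1.2,-0.8,0,0,0,0.5,1],[-1.2,-0.8,0,0,0,0.5,1],[0,0,0,0,0,0,1]]]'

```text
time: 11.07
eef_pos: [0.5006, 0.0698, 0.2068]
ee_rot: [0.098, 0.7, -0.099, -0.7]
wrist_force: [-0.1, 0.2, -6.0]
grip_width: 0.0151
```

```bash
python3 -c "
from h import *
meas()"
```

```text
t 11.12 tilt 16.01 mouth [0.501 0.174 0.081] yellow [[np.float64(16.0), np.float64(119.0)], [np.float64(145.5), np.float64(256.5)], [np.float64(272.5), np.float64(279.5)]] q5 0.99
```

servo_tool --targets '[[[-1.2,-0.8,0,0,0,0.5,1],[-1.2,-0.8,0,0,0,0.5,1],[0,0,0,0,0,0,1]]]'

```text
time: 11.37
eef_pos: [0.5006, 0.072, 0.2086]
ee_rot: [0.105, 0.699, -0.105, -0.699]
wrist_force: [0.0, -0.5, -5.6]
grip_width: 0.0147
```

```bash
python3 -c "
from h import *
meas()"
```

```text
t 11.42 tilt 17.01 mouth [0.501 0.174 0.081] yellow [[np.float64(10.5), np.float64(117.5)], [np.float64(144.5), np.float64(252.0)], [np.float64(272.5), np.float64(279.5)]] q5 1.0
```

servo_tool --targets '[[[0,0,0,0,0,0,1],[0,0,0,0,0,0,1]]]'

```text
time: 11.58
eef_pos: [0.5004, 0.0718, 0.2085]
ee_rot: [-0.104, -0.699, 0.105, 0.699]
wrist_force: [-0.1, -0.2, -6.0]
grip_width: 0.0151
```

```bash
python3 -c "
from h import *
meas()"
```

```text
t 11.63 tilt 17.0 mouth [0.5   0.174 0.081] yellow [[np.float64(0.0), np.float64(117.0)], [np.float64(145.0), np.float64(242.5)], [np.float64(272.0), np.float64(279.5)]] q5 1.0
```

servo_tool --targets '[[[1.2,0.8,0,0,0,-0.5,1],[1.2,0.8,0,0,0,-0.5,1]]]'

```text
time: 11.8
eef_pos: [0.5004, 0.0695, 0.2066]
ee_rot: [-0.098, -0.7, 0.098, 0.7]
wrist_force: [0.1, -0.3, -4.8]
grip_width: 0.0154
```

```bash
python3 -c "
from h import *
meas('b1')"
```

```text
t 11.85 tilt 15.94 mouth [0.5   0.174 0.081] yellow [[np.float64(-14.5), np.float64(24.0)], [np.float64(29.0), np.float64(119.0)], [np.float64(145.5), np.float64(228.0)], [np.float64(272.0), np.float64(279.5)]] q5 0.99
```

View pics/b1.png

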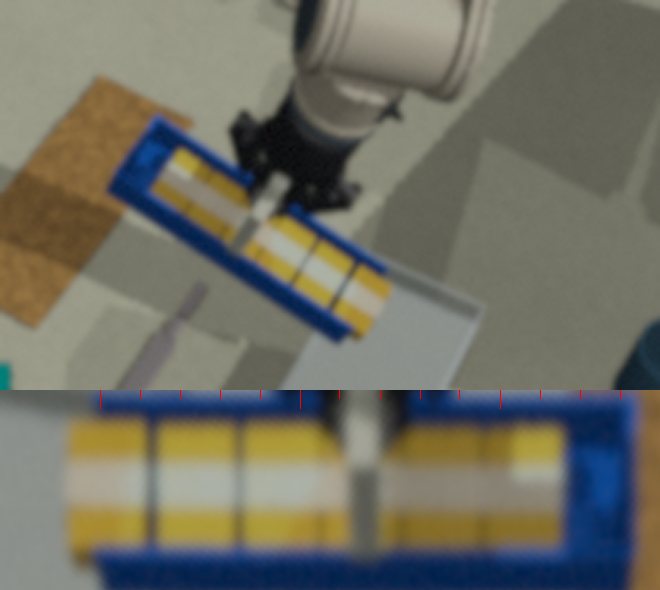

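servo_tool --targets '[[[0,0,0,0,0,0,1],[3.5,2.4,0,0,0,-1.5,1],[3.5,2.4,0,0,0,-1.5,1]]]'

```text
time: 12.1
eef_pos: [0.5007, 0.0633, 0.2013]
ee_rot: [0.08, 0.703, -0.08, -0.702]
wrist_force: [0.7, 0.7, -5.8]
grip_width: 0.0147
```

```bash
python3 -c "
from h import *
meas('b2')"
```

```text
t 12.15 tilt 12.88 mouth [0.5   0.173 0.081] yellow [[np.float64(17.5), np.float64(122.0)], [np.float64(149.0), np.float64(214.0)], [np.float64(273.0), np.float64(279.5)]] q5 0.95
```

View pics/b2.png

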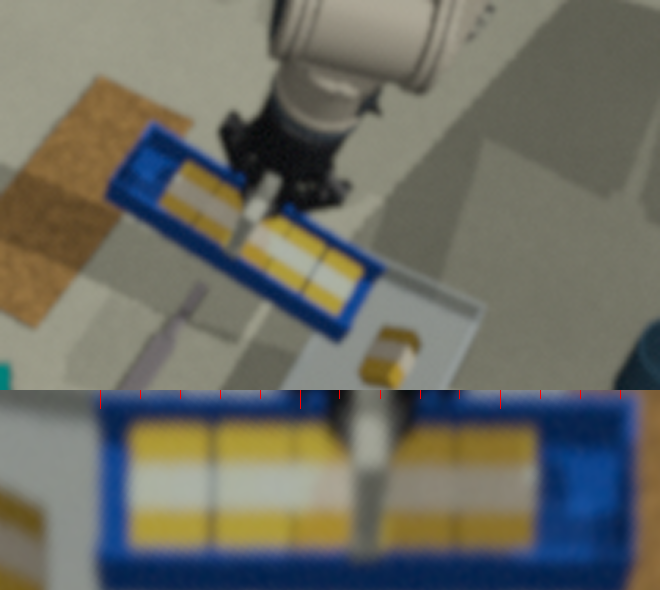

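servo_tool --targets '[[[0,0,0,0,0,0,1],[0,0,0,0,0,0,1],[0,0,0,0,0,0,1]]]'

```text
time: 12.4
eef_pos: [0.5006, 0.0632, 0.2013]
ee_rot: [0.08, 0.703, -0.08, -0.702]
wrist_force: [-0.0, -0.6, -6.2]
grip_width: 0.0149
```

```bash
python3 -c "
from h import *
meas()
s=shot('scene','c1');a=cv2.imread('pics/c1.png'); cv2.imwrite('pics/c1p.png',cv2.resize(a[170:270,250:370],None,fx=5,fy=5,interpolation=cv2.INTER_CUBIC))"
```

```text
t 12.45 tilt 13.02 mouth [0.501 0.174 0.081] yellow [[np.float64(18.0), np.float64(122.5)], [np.float64(149.5), np.float64(214.5)], [np.float64(273.5), np.float64(279.5)]] q5 0.95
```

View pics/c1p.png

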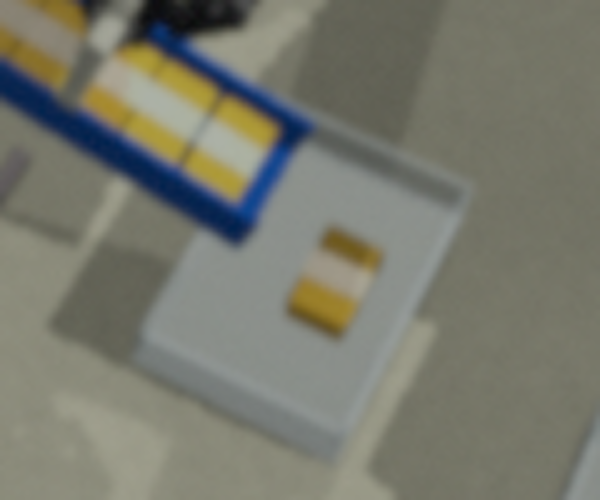

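servo_tool --targets '[[[0,0,-5,0,0,0,1],[0,0,-10,0,0,0,1],[0,0,-12,0,0,0,1],[0,0,-9,0,0,0,1],[0,0,-4,0,0,0,1],[0,0,0,0,0,0,1],[-2.4,-1.6,0,0,0,1,1],[-2.4,-1.6,0,0,0,1,1],[-1.2,-0.8,0,0,0,0.5,1],[-1.2,-0.8,0,0,0,0.5,1]]]'

```text
time: 13.33
eef_pos: [0.5402, 0.07, 0.2072]
ee_rot: [0.099, 0.7, -0.099, -0.7]
wrist_force: [0.7, -0.5, -5.0]
grip_width: 0.0146
```

```bash
python3 -c "
from h import *
meas()"
```

```text
t 13.38 tilt 16.06 mouth [0.54  0.174 0.082] yellow [[np.float64(-50.0), np.float64(-40.5)], [np.float64(13.5), np.float64(118.0)], [np.float64(147.0), np.float64(212.0)], [np.float64(272.5), np.float64(279.5)]] q5 1.01
```

servo_tool --targets '[[[-1.2,-0.8,0,0,0,0.5,1],[0,0,0,0,0,0,1]]]'

```text
time: 13.55
eef_pos: [0.5404, 0.0709, 0.2081]
ee_rot: [0.102, 0.7, -0.102, -0.7]
wrist_force: [0.3, 0.3, -5.5]
grip_width: 0.0147
```

```bash
python3 -c "
from h import *
meas()"
```

```text
t 13.6 tilt 16.51 mouth [0.54  0.174 0.081] yellow [[np.float64(-50.0), np.float64(-40.5)], [np.float64(9.0), np.float64(47.5)], [np.float64(50.5), np.float64(117.5)], [np.float64(146.5), np.float64(209.0)], [np.float64(272.5), np.float64(279.5)]] q5 1.02
```

servo_tool --targets '[[[0,0,0,0,0,0,1],[0,0,0,0,0,0,1],[0,0,0,0,0,0,1]]]'

```text
time: 13.85
eef_pos: [0.5404, 0.0704, 0.2079]
ee_rot: [-0.101, -0.7, 0.102, 0.7]
wrist_force: [0.6, 1.1, -5.1]
grip_width: 0.0151
```

```bash
python3 -c "
from h import *
meas()"
```

```text
t 13.9 tilt 16.5 mouth [0.541 0.174 0.081] yellow [[np.float64(-50.0), np.float64(-41.0)], [np.float64(-0.5), np.float64(37.5)], [np.float64(43.0), np.float64(117.5)], [np.float64(146.0), np.float64(202.0)], [np.float64(272.5), np.float64(279.5)]] q5 1.02
```

servo_tool --targets '[[[0,0,0,0,0,0,1],[0,0,0,0,0,0,1],[0,0,0,0,0,0,1],[0,0,0,0,0,0,1]]]'

```text
time: 14.23
eef_pos: [0.5404, 0.0705, 0.2079]
ee_rot: [-0.101, -0.7, 0.102, 0.7]
wrist_force: [0.0, -0.1, -5.1]
grip_width: 0.0148
```

```bash
python3 -c "
from h import *
meas('d1')"
```

```text
t 14.28 tilt 16.5 mouth [0.541 0.174 0.081] yellow [[np.float64(-50.0), np.float64(-41.0)], [np.float64(-15.0), np.float64(22.5)], [np.float64(31.5), np.float64(71.0)], [np.float64(75.5), np.float64(116.5)], [np.float64(146.5), np.float64(192.5)], [np.float64(272.5), np.float64(279.5)]] q5 1.02
```

View pics/d1.png

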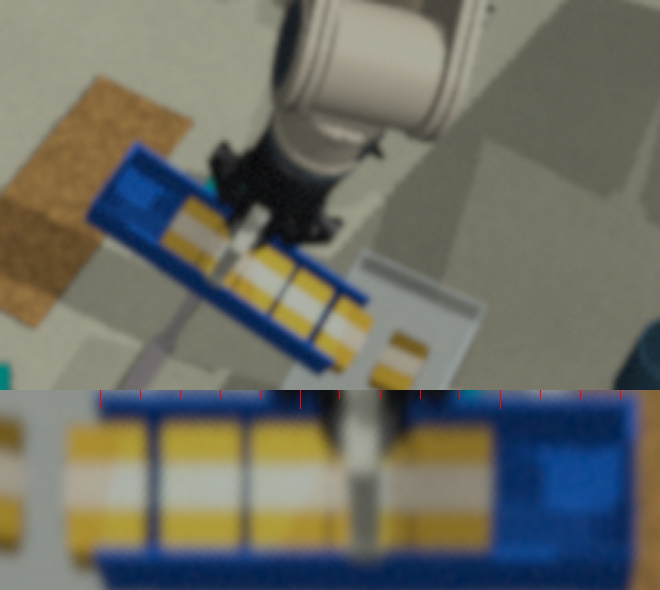

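servo_tool --targets '[[[0,0,0,0,0,0,1],[0,0,0,0,0,0,1],[3.5,2.4,0,0,0,-1.5,1],[3.5,2.4,0,0,0,-1.5,1]]]'

```text
time: 14.62
eef_pos: [0.5406, 0.0645, 0.2026]
ee_rot: [0.083, 0.702, -0.083, -0.702]
wrist_force: [-0.9, -0.3, -4.6]
grip_width: 0.0145
```

```bash
python3 -c "
from h import *
meas('d2')"
```

```text
t 14.67 tilt 13.38 mouth [0.54  0.173 0.081] yellow [[np.float64(-50.0), np.float64(-42.0)], [np.float64(17.5), np.float64(54.5)], [np.float64(62.5), np.float64(120.0)], [np.float64(148.5), np.float64(179.5)], [np.float64(272.5), np.float64(279.5)]] q5 0.98
```

View pics/d2.png

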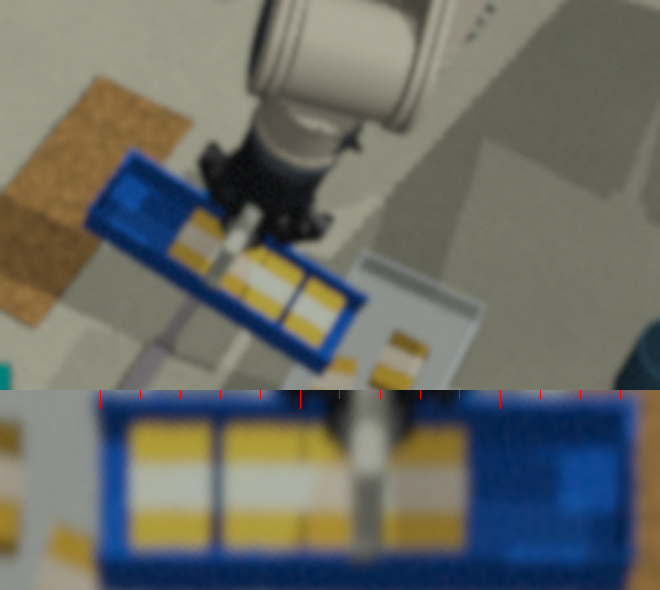

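servo_tool --targets '[[[0,0,5,0,0,0,1],[0,0,10,0,0,0,1],[0,0,14,0,0,0,1],[0,0,15,0,0,0,1],[0,0,15,0,0,0,1],[0,0,12,0,0,0,1],[0,0,8,0,0,0,1],[0,0,3,0,0,0,1],[0,0,0,0,0,0,1],[0,0,0,0,0,0,1]]]'

```text
time: 15.5
eef_pos: [0.4591, 0.0643, 0.2028]
ee_rot: [0.083, 0.703, -0.083, -0.702]
wrist_force: [0.5, -0.7, -4.5]
grip_width: 0.0149
```

```bash
python3 -c "
from h import *
meas()
s=shot('scene','e1');a=cv2.imread('pics/e1.png'); cv2.imwrite('pics/e1p.png',cv2.resize(a[150:270,230:370],None,fx=5,fy=5,interpolation=cv2.INTER_CUBIC))"
```

```text
t 15.55 tilt 13.49 mouth [0.459 0.174 0.082] yellow [[np.float64(14.0), np.float64(50.5)], [np.float64(61.0), np.float64(123.0)], [np.float64(148.0), np.float64(178.0)]] q5 0.93
```

View pics/e1p.png

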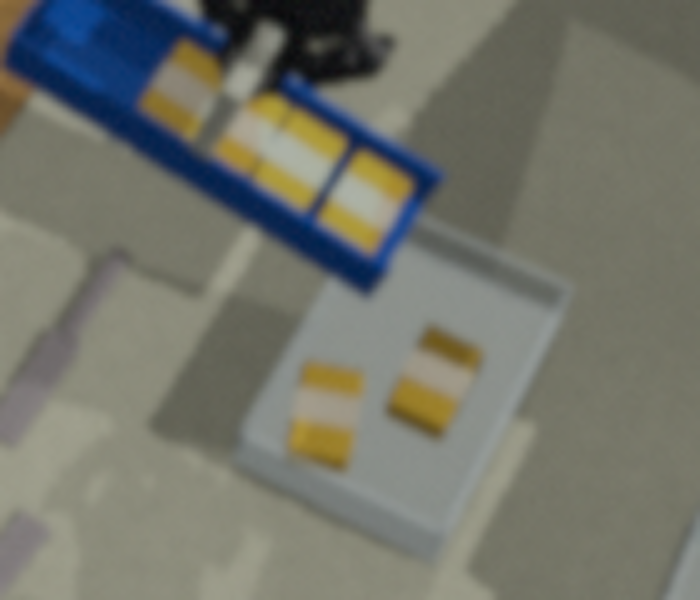

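servo_tool --targets '[[[-2.4,-1.6,0,0,0,1,1],[-2.4,-1.6,0,0,0,1,1],[-1.2,-0.8,0,0,0,0.5,1],[-1.2,-0.8,0,0,0,0.5,1],[0,0,0,0,0,0,1]]]'

```text
time: 16.02
eef_pos: [0.4587, 0.0712, 0.2083]
ee_rot: [0.102, 0.7, -0.102, -0.7]
wrist_force: [0.9, 0.5, -3.8]
grip_width: 0.0152
```

```bash
python3 -c "
from h import *
meas()"
```

```text
t 16.07 tilt 16.51 mouth [0.459 0.174 0.082] yellow [[np.float64(8.5), np.float64(45.5)], [np.float64(57.0), np.float64(119.0)], [np.float64(143.0), np.float64(174.0)]] q5 0.97
```

servo_tool --targets '[[[0,0,0,0,0,0,1],[0,0,0,0,0,0,1],[0,0,0,0,0,0,1]]]'

```text
time: 16.32
eef_pos: [0.4584, 0.0704, 0.2082]
ee_rot: [-0.101, -0.7, 0.102, 0.7]
wrist_force: [-0.6, -0.4, -4.5]
grip_width: 0.0148
```

```bash
python3 -c "
from h import *
meas()"
```

```text
t 16.37 tilt 16.5 mouth [0.458 0.174 0.082] yellow [[np.float64(-3.0), np.float64(34.5)], [np.float64(47.5), np.float64(118.5)], [np.float64(143.5), np.float64(166.0)]] q5 0.97
```

servo_tool --targets '[[[0,0,0,0,0,0,1],[0,0,0,0,0,0,1],[0,0,0,0,0,0,1]]]'

```text
time: 16.62
eef_pos: [0.4584, 0.0705, 0.2083]
ee_rot: [-0.101, -0.7, 0.102, 0.7]
wrist_force: [0.1, 0.0, -5.6]
grip_width: 0.0149
```

```bash
python3 -c "
from h import *
meas()"
```

```text
t 16.67 tilt 16.5 mouth [0.459 0.174 0.082] yellow [[np.float64(-15.5), np.float64(22.0)], [np.float64(37.0), np.float64(75.5)], [np.float64(80.5), np.float64(118.0)], [np.float64(143.5), np.float64(157.5)]] q5 0.97
```

servo_tool --targets '[[[0,0,0,0,0,0,1],[0,0,0,0,0,0,1],[3.5,2.4,0,0,0,-1.5,1],[3.5,2.4,0,0,0,-1.5,1],[3.5,2.4,0,0,0,-1.5,1]]]'

```text
time: 17.08
eef_pos: [0.4585, 0.0609, 0.2]
ee_rot: [0.074, 0.703, -0.074, -0.703]
wrist_force: [-0.5, 0.5, -4.7]
grip_width: 0.015
```

```bash
python3 -c "
from h import *
meas('f2')"
```

```text
t 17.13 tilt 11.88 mouth [0.458 0.173 0.082] yellow [[np.float64(22.0), np.float64(58.0)], [np.float64(66.5), np.float64(123.5)], [np.float64(273.5), np.float64(279.5)]] q5 0.91
```

View pics/f2.png

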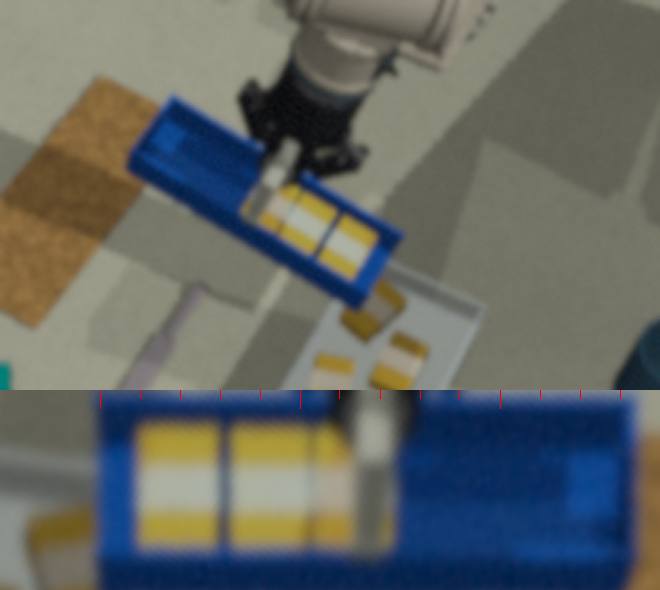

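servo_tool --targets '[[[-5,0,0,0,0,0,1],[-9,0,0,0,0,-1,1],[-12,0,0,0,0,-1.5,1],[-12,0,0,0,0,-1.5,1],[-12,0,0,0,0,-1.5,1],[-12,0,0,0,0,-1.5,1],[-12,0,0,0,0,-1.5,1],[-12,0,0,0,0,-1.5,1],[-10,0,0,0,0,-1.5,1],[-5,0,0,0,0,-0.5,1],[0,0,0,0,0,0,1],[0,0,0,0,0,0,1]]]'

```text
time: 18.13
eef_pos: [0.4584, 0.0733, 0.3004]
ee_rot: [0.0, 0.707, -0.0, -0.707]
wrist_force: [-0.0, 0.2, -6.0]
grip_width: 0.0151
```

```bash
python3 -c "
from h import *
info();meas()
s=shot('scene','g1');a=cv2.imread('pics/g1.png'); cv2.imwrite('pics/g1p.png',cv2.resize(a[110:270,200:370],None,fx=4,fy=4,interpolation=cv2.INTER_CUBIC))"
```

```text
t 18.13 pos [0.4584 0.0733 0.3004] yawdeg(tool y) -90.02 toolx [ 0.001 -0.001 -1.   ] tooly_z 0.001 q [ 0.13  0.12  1.93 -0.    1.09  1.7 ] F [-0.   0.2 -6. ] w 0.0151
t 18.18 tilt 0.04 mouth [0.458 0.208 0.208] yellow [[np.float64(19.5), np.float64(57.5)], [np.float64(65.0), np.float64(130.0)]] q5 1.09
```

View pics/g1p.png

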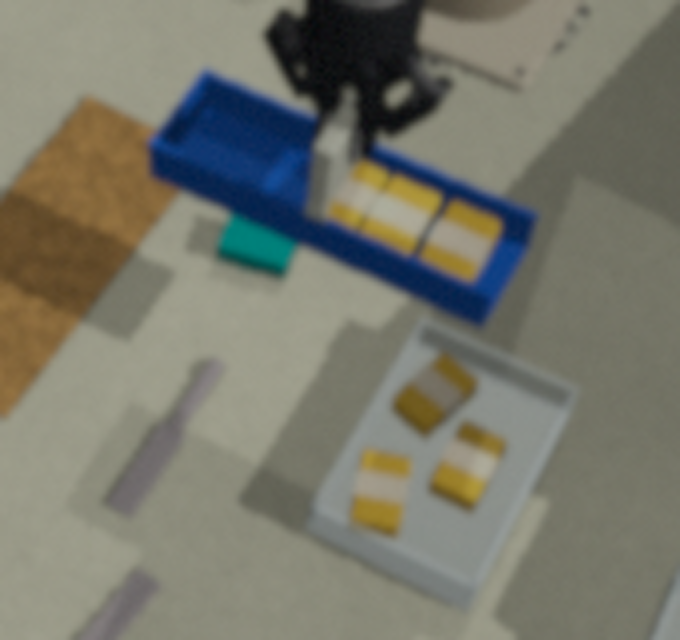

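servo_tool --targets '[[[0,0,0,-2,0,0,1],[0,0,0,-4,0,0,1],[0,0,0,-5,0,0,1],[0,0,0,-5,0,0,1],[0,0,0,-5,0,0,1],[0,0,0,-5,0,0,1],[0,0,0,-5,0,0,1],[0,0,0,-5,0,0,1],[0,0,0,-5,0,0,1],[0,0,0,-5,0,0,1],[0,0,0,-5,0,0,1],[0,0,0,-5,0,0,1]]]'

```text
time: 19.23
eef_pos: [0.4581, 0.0734, 0.2992]
ee_rot: [-0.333, -0.623, -0.333, 0.624]
wrist_force: [0.2, 0.1, -4.4]
grip_width: 0.0149
```

servo_tool --targets '[[[0,0,0,-5,0,0,1],[0,0,0,-5,0,0,1],[0,0,0,-5,0,0,1],[0,0,0,-5,0,0,1],[0,0,0,-5,0,0,1],[0,0,0,-4.4,0,0,1],[0,0,0,-3,0,0,1],[0,0,0,0,0,0,1],[0,0,0,0,0,0,1]]]'

```text
time: 19.98
eef_pos: [0.4582, 0.0734, 0.2995]
ee_rot: [-0.492, -0.507, -0.493, 0.508]
wrist_force: [0.4, 0.3, -4.1]
grip_width: 0.0152
```

```bash
python3 -c "
from h import *
info();goto([.4705,-.175,.253])"
```

```text
t 19.98 pos [0.4582 0.0734 0.2995] yawdeg(tool y) -1.71 toolx [-0.001 -0.    -1.   ] tooly_z -0.001 q [ 0.13  0.12  1.93 -0.    1.09  0.16] F [ 0.4  0.3 -4.1] w 0.0152
tool shift mm [ 46.5  19.8 247.9]
```

servo_tool --targets '[[[0,1,8,0,0,0,1],[0,2,16,0,0,0,1],[4,2,24,0,0,0,1],[6,2,26,0,0,0,1],[6,2,26,0,0,0,1],[6,2,26,0,0,0,1],[6,2,26,0,0,0,1],[6,2,26,0,0,0,1],[6,2,26,0,0,0,1],[4,1.8,22,0,0,0,1],[2.5,1,14,0,0,0,1],[0,0,8,0,0,0,1]]]'

```text
time: 20.98
eef_pos: [0.4708, -0.1773, 0.2528]
ee_rot: [-0.492, -0.507, -0.492, 0.508]
wrist_force: [-0.9, -0.2, -3.7]
grip_width: 0.0149
```

servo_tool --targets '[[[5,0,0,0,0,0,1],[14,0,0,0,0,0,1],[20,0,0,0,0,0,1],[20,0,0,0,0,0,1],[20,0,0,0,0,0,1],[20,0,0,0,0,0,1],[15,0,0,0,0,0,1],[8,0,0,0,0,0,1],[4,0,0,0,0,0,1],[0,0,0,0,0,0,1]]]'

```text
time: 21.82
eef_pos: [0.471, -0.1747, 0.1271]
ee_rot: [-0.493, -0.507, -0.493, 0.507]
wrist_force: [0.0, 0.5, -3.0]
grip_width: 0.0151
```

```bash
python3 -c "
from h import *
info();goto([.4705,-.175,.103])"
```

```text
t 21.82 pos [ 0.471  -0.1747  0.1271] yawdeg(tool y) -1.61 toolx [-0.001  0.    -1.   ] tooly_z -0.001 q [-0.38  0.44  1.98  0.    0.72 -0.35] F [ 0.   0.5 -3. ] w 0.0151
tool shift mm [24.1 -0.5  0.3]
```

servo_tool --targets '[[[8,0,0,0,0,0,1],[7,0,0,0,0,0,1],[4,0,0,0,0,0,1],[2,0,0,0,0,0,1],[1.5,0,0,0,0,0,1],[1,0,0,0,0,0,1],[0,0,0,0,0,0,1],[0,0,0,0,0,0,1]]]'

```text
time: 22.48
eef_pos: [0.4713, -0.1753, 0.1041]
ee_rot: [0.493, 0.507, 0.493, -0.507]
wrist_force: [-0.2, -0.8, -5.0]
grip_width: 0.0148
```

```bash
python3 -c "
from h import *
info()"
```

```text
t 22.48 pos [ 0.4713 -0.1753  0.1041] yawdeg(tool y) -1.64 toolx [ 0. -0. -1.] tooly_z 0.0 q [-0.38  0.48  1.99  0.    0.67 -0.35] F [-0.2 -0.8 -5. ] w 0.0148
```

servo_tool --targets '[[[0.6,0,0,0,0,0,1],[0.6,0,0,0,0,0,1],[0,0,0,0,0,0,1]]]'

```text
time: 22.73
eef_pos: [0.4713, -0.1753, 0.103]
ee_rot: [0.493, 0.507, 0.493, -0.507]
wrist_force: [-1.4, 0.1, -1.5]
grip_width: 0.015
```

```bash
python3 -c "
from h import *
info()"
```

```text
t 22.73 pos [ 0.4713 -0.1753  0.103 ] yawdeg(tool y) -1.63 toolx [ 0. -0. -1.] tooly_z 0.0 q [-0.38  0.49  1.99  0.    0.67 -0.35] F [-1.4  0.1 -1.5] w 0.015
```

Contact is beginning (the load went from −5 to −1.5 N). Another 0.5 mm, then release slowly.

servo_tool --targets '[[[0.5,0,0,0,0,0,1],[0,0,0,0,0,0,1],[0,0,0,0,0,0,0.5],[0,0,0,0,0,0,0.2],[0,0,0,0,0,0,-0.2],[0,0,0,0,0,0,-1],[0,0,0,0,0,0,-1],[0,0,0,0,0,0,-1],[0,0,0,0,0,0,-1],[0,0,0,0,0,0,-1]]]'

```text
time: 23.57
eef_pos: [0.4712, -0.1752, 0.1023]
ee_rot: [-0.493, -0.507, -0.493, 0.507]
wrist_force: [0.1, -0.9, -0.0]
grip_width: 0.0854
```

```bash
python3 -c "
from h import *
info()
s=shot('scene','h1');a=cv2.imread('pics/h1.png'); cv2.imwrite('pics/h1p.png',cv2.resize(a[90:230,150:290],None,fx=4,fy=4,interpolation=cv2.INTER_CUBIC))"
```

```text
t 23.57 pos [ 0.4712 -0.1752  0.1023] yawdeg(tool y) -1.63 toolx [-0.  0. -1.] tooly_z -0.0 q [-0.38  0.49  1.99 -0.    0.67 -0.35] F [ 0.1 -0.9 -0. ] w 0.0854
```

View pics/h1p.png

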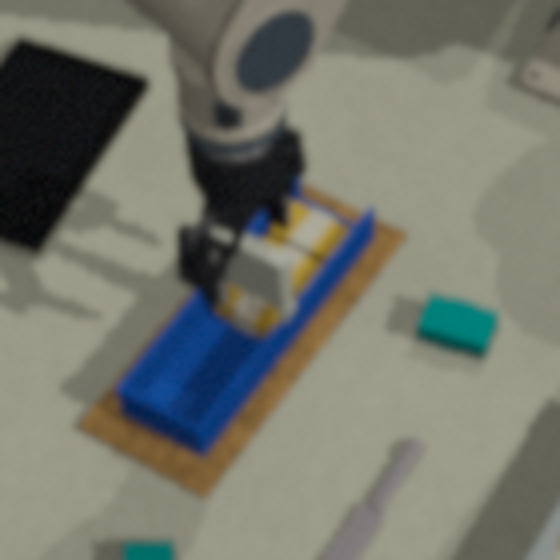

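Released; retract upward, then aside to clear the view.

servo_tool --targets '[[[-10,0,0,0,0,0,-1],[-20,0,0,0,0,0,-1],[-25,0,0,0,0,0,-1],[-25,0,0,0,0,0,-1],[-25,0,0,0,0,0,-1],[-25,0,0,0,0,0,-1],[-20,0,0,0,0,0,-1]]]'

```text
time: 24.2
eef_pos: [0.4714, -0.1753, 0.255]
ee_rot: [0.493, 0.507, 0.492, -0.507]
wrist_force: [0.3, 0.0, 0.0]
grip_width: 0.0851
```

servo_tool --targets '[[[0,0,20,0,0,0,-1],[0,0,30,0,0,0,-1],[0,0,30,0,0,0,-1],[0,0,30,0,0,0,-1],[0,0,30,0,0,0,-1],[0,0,30,0,0,0,-1],[0,0,30,0,0,0,-1],[0,0,20,0,0,0,-1],[0,0,0,0,0,0,-1]]]'

```text
time: 24.95
eef_pos: [0.4647, -0.3988, 0.2531]
ee_rot: [-0.493, -0.508, -0.491, 0.508]
wrist_force: [0.0, 0.6, 0.1]
grip_width: 0.0851
```

```bash
python3 -c "
from h import *
info()
p=shot('top','z1');a=cv2.imread('pics/z1.png'); cv2.imwrite('pics/z1p.png',cv2.resize(a[100:300,80:440],None,fx=2.2,fy=2.2,interpolation=cv2.INTER_CUBIC))
s=shot('scene','z2');a=cv2.imread('pics/z2.png'); cv2.imwrite('pics/z2p.png',cv2.resize(a[110:270,170:350],None,fx=4,fy=4,interpolation=cv2.INTER_CUBIC))
"
```

```text
t 24.95 pos [ 0.4647 -0.3988  0.2531] yawdeg(tool y) -1.79 toolx [ 0.001 -0.002 -1.   ] tooly_z 0.001 q [-0.73  0.4   1.66 -0.    1.07 -0.7 ] F [0.  0.6 0.1] w 0.0851
```

View pics/z1p.png

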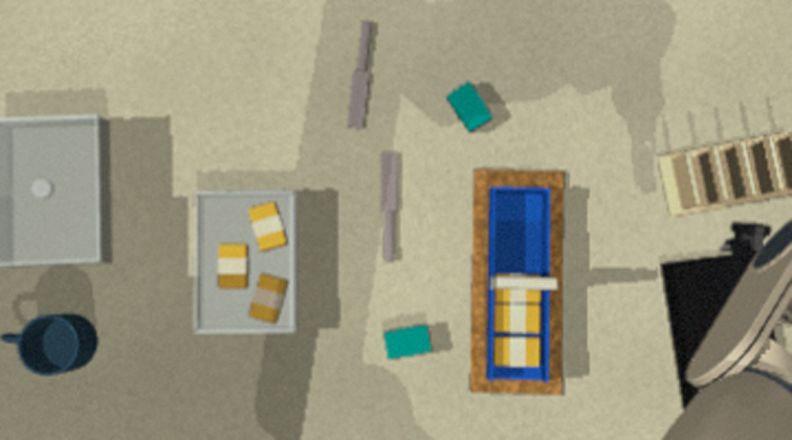

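View pics/z2p.png

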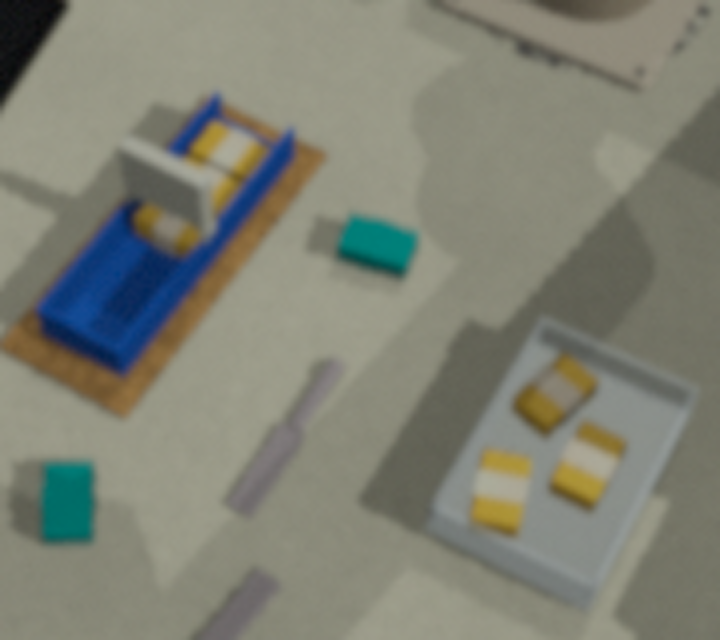

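```bash
python3 -c "
from h import *
print(robot.close_job())"
```

```text
the job is handed in; nothing more can be done
None
```

The job is handed in: blocks 1–3 are in the dish and blocks 4–6 are still in the bin. The bin is back on its cork mat and released, and the arm is clear. `close_job` gave no verdict.

**What I did:** I gripped the bin by its handle, turned it a quarter turn and held the mouth about 8 cm above the counter over the dish. I tipped it slowly. The file started to slide at about 16°, and I tipped back after each block dropped so that exactly three fell, one at a time. I moved the bin sideways between drops, so the three lie side by side.

**Last checks:** The job took about 24 s of the 72 s.
- **Blocks:** the final top and scene pictures show three blocks flat inside the dish and three in the bin.
- **Surroundings:** by eye, the dish and the bystanders in view have not moved. The arm hid part of the crumb tray in the top picture.
- **Bin position:** at release the handle was about 5 mm from my measured mat centre, lined up within about 1°. At the start it stood about 12 mm from that centre.
- **Bin level:** the tool pointed straight down at release and carried no load afterwards, which suggests the bin stands level. I did not measure its tilt separately after letting go.

No check failed. The one disagreement was the dish rim: from two views it came out at 27–36 mm high, not the stated 45 mm, because its corners were blurred. I used the stated height.

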